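Take the ion-sensor stack apart for cleaning

ROBOT

A 7-joint arm with a two-finger parallel gripper is mounted at the origin on a cart in front of the work surface, level with it; the furniture and walls round the work are solid. World frame = base frame: x ahead of the robot, y to its left, z up, the work surface at z = 0. Lengths are in m, angles in rad, forces in N, time in s.
With the tool pointing down it reaches from about 0.4 to 0.85 m from the base axis. Payload 10.4 kg.
Tool frame: the origin (TCP) lies midway between the tips of the shut fingers; the grasp point (between the pads) lies 19 mm behind it (manip.hold_point_z is the distance from the TCP to the grasp point, in m); z points along the fingers, y is the line along which they close (so a half turn about z gives the same grasp; the last joint's range is limited). The gripper opens to 85 mm and grips with 20 to 120 N. Pads are 22 mm wide; open, the fingers measure 114 mm over their backs; the gripper's body (76 mm by 85 mm) begins 54 mm behind the grasp point. The pads swing forward as they close: fully open they stand 13 mm farther back than shut.
Start: joints at [-1.191, 0.332, -0.065, 1.46, 0.022, 1.35, -0.088], TCP at [0.245, 0.575, 0.231] pointing down, gripper open.
Joint ranges: [-2.6, 2.6], [-0.5, 2.12], [-1.47, 1.34], [0.16, 2.42], [-1.27, 4.41], [0.06, 2.06], [-2.6, 2.6]. Speed limits (rad/s): [2.22, 2.22, 2.79, 2.79, 3.14, 3.14, 3.14].

INTERFACE

Orientations are given as a unit quaternion [x, y, z, w].
In Python, from workcell import manip, eyes, job gives the robot as it stands.
- The arm moves only by the shell command python3 -m crank 'ROWS' [FORCE]. ROWS is JSON, a list that holds one entry, the list of rows, each a list of 7 numbers: the finger opening in cm, from 0 to 8.54, then the shift along the world's x, y, z in cm, then the turn, a rotation vector about the world's x, y, z in degrees. In form: [[[hand, x, y, z, ax, ay, az], ...]]. A call has 1 to 20 rows; each row shifts and turns the commanded pose from where the row before left it; what a row does not reach is not made up. A row lasts 1/8 s, in which the tool goes at most 62.5 mm and 10.7 degrees, less where a joint would pass 70% of its speed; a pose out of reach is approached as far as the arm can. A call with a gripper value outside its range is refused whole. The fingers move at their own pace and stop on an object; FORCE is the grip in N (left out, the last holds). Time passes only in rows, so rows that do not move let the fingers close. It gives the time, the measured TCP pose, the force, the opening and the grip force at its end, in the units of the state.
- manip.get_obs(): the state, without advancing time (a new reading comes with each control period).
- eyes.camera(name): name is "scene" or "side" or "wrist"; returns (picture, depth): 384x512x3 uint8, red, green, blue; 384x512 float32, m along the optical axis (not along the pixel's ray), 0 where there is no reading.
- eyes.camera_params(name): a dict with "fx", "fy", "cx", "cy" (pixels), "world_from_camera" (4x4, takes a point from camera to world coordinates); the wrist camera has in their place "hand_eye" (4x4, takes a point from camera to tool coordinates, whose origin is the TCP and whose axes are the flange's). Camera axes: x right, y down, z forward; pixel columns grow to the right and rows downward; lengths in m; the calibration is good to about 2 mm. A picture is of the moment at which its call begins: read the wrist's pose just before it. camera_params takes no time and is no camera call.
- job.hand_in(): hands the job in; it is judged then, once.
The state is a dict: "clock": time; "joint_pos": joint angles; "joint_velocities": joint speeds; "tau": joint torques, N m; "position": TCP position; "ee_rot": TCP orientation; "ft_force": force on the tool from outside, world axes, zero at the start; "torque": the same for the moment, N m; "grip_width": opening from 0.0 (shut) to 1.0 (fully open); "grasp_force": force on a finger pad.
Only numpy, scipy, OpenCV 4.12 (cv2) and the standard library are available. Lean on these libraries where they do the work, as an engineer would, in place of code of your own. Each camera call takes 0.05 s, during which the arm holds its last target. There are 200 camera calls.

TASK

The analyser's ion-sensor stack must come apart for cleaning. Lift the clamp cap off and set it flat in the steel dish, then take the three electrodes off from the top down and seat each one flat in the storage nest of its own colour, its contact tongue lying in the nest's notch. Their membranes are delicate: keep the electrodes upright and set them down gently instead of dropping them, and leave the small bottle and the marker pen where they are.

Things in the scene. Friction and masses are not known exactly. Their poses are not given: they have to be found in the camera images.
- grip_cap (a point): clamp cap on top of the stack: dark disc, 44 mm wide, 7 thick, with a round ribbed knob 28 mm wide on it, 34 mm high in all, 50 g; a 4 mm deep socket in its underside sits over the port of the green electrode. This point is on its axis, 26 mm over the underside and 8 mm under the knob's top; grip the knob, with the finger tips above the disc
- grip_green (a point): green electrode: ivory block, green band, top and tongue, on the blue one. Foot plate 50x56 mm (x,y), 7 thick; grip body above it 40x36, to 34 over underside; 16 wide, 3 high port on top fits a socket under the next part: lift straight up. Tongue 13 wide sticks out 25 beyond plate to -x, 17 to +y of the centre line. Point: on the axis, 26 over underside; grip the 36 (y) width, tips above the plate. 60 g (40 to 85)
- grip_blue (a point): blue electrode: ivory block, blue band, top and tongue, on the orange one. Foot plate 50x56 mm (x,y), 7 thick; grip body above it 40x36, to 34 over underside; 16 wide, 3 high port on top fits a socket under the next part: lift straight up. Tongue 13 wide sticks out 25 beyond plate to -x, on the centre line. Point: on the axis, 26 over underside; grip the 36 (y) width, tips above the plate. 60 g (40 to 85)
- grip_orange (a point): orange electrode: ivory block, orange band, top and tongue, on the fixed dark foot (24 high). Foot plate 50x56 mm (x,y), 7 thick; grip body above it 40x36, to 34 over underside; 16 wide, 3 high port on top fits a socket under the next part: lift straight up. Tongue 13 wide sticks out 25 beyond plate to -x, 17 to -y of the centre line. Point: on the axis, 26 over underside; grip the 36 (y) width, tips above the plate. 60 g (40 to 85)
- nest_green: fixed nest for the green electrode: green tray, 88x78 mm, with a small grey liner. Origin: under the pocket centre; pocket floor 4 above it. Pocket 62x68 (x,y), 6 wider all round than the foot plate; rim 4 thick, 7 high over the floor; 25 wide notch for the tongue in its -x side, 17 to +y of the centre line. Seated: electrode axes parallel to the nest's (tongue to -x), grip point 30 above this origin
- nest_blue: fixed nest for the blue electrode: blue tray, 88x78 mm, with a small grey liner. Origin: under the pocket centre; pocket floor 4 above it. Pocket 62x68 (x,y), 6 wider all round than the foot plate; rim 4 thick, 7 high over the floor; 25 wide notch for the tongue in its -x side, on the centre line. Seated: electrode axes parallel to the nest's (tongue to -x), grip point 30 above this origin
- nest_orange: fixed nest for the orange electrode: orange tray, 88x78 mm, with a small grey liner. Origin: under the pocket centre; pocket floor 4 above it. Pocket 62x68 (x,y), 6 wider all round than the foot plate; rim 4 thick, 7 high over the floor; 25 wide notch for the tongue in its -x side, 17 to -y of the centre line. Seated: electrode axes parallel to the nest's (tongue to -x), grip point 30 above this origin
- parts_dish: round shallow steel dish, fixed, 92 mm wide over the rim, 12 mm high, flat floor about 76 mm wide and 4 mm above the origin, which is the centre of its underside
- diluent_bottle: bystander: small cream bottle with a pale label and black cap, 37 mm wide, 70 mm high, standing; origin at the centre of its underside
- marker: bystander: black and white marker pen lying flat, 130 mm long (y) and 14 mm wide; origin under its middle
Things that resemble listed ones, but are neither listed nor needed, are in the scene too. What is shaped like the part that bears grip_cap but purple is not meant.

How it is judged:
At the end, for the whole second after the job is handed in: Each electrode lies flat on the floor of the nest of its own colour (centre within 9.5 mm, height 2.5 mm, turn 0.3 rad, tilt 0.06 rad), its tongue in the notch; the clamp cap stands upright on the floor of the steel dish, within 22 mm of its centre (horizontal distance between grip_green and nest_green below 0.0095 m and z of grip_green in the frame of nest_green between 0.0275 and 0.0325 m and angle between each of grip_green, grip_blue, grip_orange's own z axis and vertical below 0.06 rad and angle between the x axis of grip_green and the x axis of nest_green, either way round below 0.3 rad and horizontal distance between grip_blue and nest_blue below 0.0095 m and z of grip_blue in the frame of nest_blue between 0.0275 and 0.0325 m and angle between the x axis of grip_blue and the x axis of nest_blue, either way round below 0.3 rad and horizontal distance between grip_orange and nest_orange below 0.0095 m and z of grip_orange in the frame of nest_orange between 0.0275 and 0.0325 m and angle between the x axis of grip_orange and the x axis of nest_orange, either way round below 0.3 rad and horizontal distance between grip_cap and parts_dish below 0.022 m and z of grip_cap in the frame of parts_dish between 0.0265 and 0.034 m and angle between grip_cap's own z axis and vertical below 0.1 rad); the robot touches nothing.
It fails at once if an electrode was dropped into its nest ((distance between grip_green and nest_green below 0.06 m and linear speed of electrode_green above 0.6 m/s) or (distance between grip_blue and nest_blue below 0.06 m and linear speed of electrode_blue above 0.6 m/s) or (distance between grip_orange and nest_orange below 0.06 m and linear speed of electrode_orange above 0.6 m/s)).
It fails at once if an electrode was tipped over (angle between any of grip_green, grip_blue, grip_orange's own z axis and vertical above 0.5 rad).
It fails at once if the diluent bottle or the marker was pushed away or the bottle tipped (distance of any of diluent_bottle, marker from where it was at the start of the episode above 0.02 m or angle between diluent_bottle's own z axis and vertical above 0.3 rad).
It also fails if it takes over 112 s, if anything falls off the work surface, if the arm or the gripper's body presses on something with over 40 N, if the wrist force passes 120 N, or if a joint passes its speed limit or range.

## Working session

There is one attempt and no reset: what is moved stays moved. The work goes in short steps, Python scripts to look and compute and a shell command to move; the robot and the scene stay as the last step left them, time stands still between calls to the robot, and variables do not carry over. Pictures are saved under pics/ and viewed, at most 14 in all, crops included, and the job is handed in when it is done.

```bash
mkdir -p pics; ls; python3 - <<'E'
from workcell import manip, eyes, job
import cv2,numpy as np
o=manip.get_obs();print(o, manip.hold_point_z)
for n in ("scene","side"):
    p,d=eyes.camera(n);cv2.imwrite(f"pics/{n}0.png",p[...,::-1]);np.savez(f"pics/{n}0.npz",p=p,d=d)
    print(n,eyes.camera_params(n))
print(eyes.camera_params("wrist"))
E
```

```text
pics
{'clock': 0.0, 'joint_pos': array([-1.19061382,  0.33289996, -0.06471893,  1.46095768,  0.02162631,
        1.3499074 , -0.08849008]), 'joint_velocities': array([ 1.04678561e-03,  2.76899113e-04,  7.52817684e-04, -1.46808268e-03,
       -2.09678488e-03,  3.58763667e-04,  6.89717936e-06]), 'tau': array([-1.24566200e-04, -6.25433135e+01,  4.93632106e-02, -3.91614854e+01,
        1.63478771e-02,  9.58880380e-03, -6.55643177e-06]), 'position': array([0.24483923, 0.57462688, 0.23049064]), 'ee_rot': array([ 2.00005694e-01,  9.79794457e-01, -7.30506986e-04, -1.04057862e-04]), 'ft_force': array([0.0951802 , 0.27186015, 0.53223327]), 'torque': array([-0.00926702,  0.01131919, -0.01327893]), 'grasp_force': 0.0, 'grip_width': 0.9970037948681894} 0.0187
scene {'fx': 349.5719312562302, 'fy': 349.5719312562302, 'cx': 261.6413456983496, 'cy': 194.8552390167943, 'world_from_camera': array([[ 0.64049867, -0.52191702,  0.56335076,  0.07571358],
       [-0.76795137, -0.43861868,  0.46675942, -0.3717631 ],
       [ 0.00348648, -0.73158477, -0.68174157,  0.71228063],
       [ 0.        ,  0.        
[... 161 characters left out ...]
ay([[ 0.91277956, -0.2785874 ,  0.29870141,  0.18537461],
       [-0.40843961, -0.62836359,  0.6620697 , -0.75722548],
       [ 0.00324882, -0.72632518, -0.68734357,  0.93401625],
       [ 0.        ,  0.        ,  0.        ,  1.        ]])}
{'fx': 292.96271786146013, 'fy': 292.96271786146013, 'cx': 251.3759388466063, 'cy': 192.93664632825858, 'hand_eye': array([[-5.68796184e-04, -9.51573627e-01, -3.07420411e-01,
         7.78732613e-02],
       [ 9.99999577e-01, -3.19177990e-04, -8.62254348e-04,
         5.20504243e-04],
       [ 7.22376669e-04, -3.07420771e-01,  9.51573406e-01,
        -1.42969810e-01],
       [ 0.00000000e+00,  0.00000000e+00,  0.00000000e+00,
         1.00000000e+00]])}
```

View pics/scene0.png

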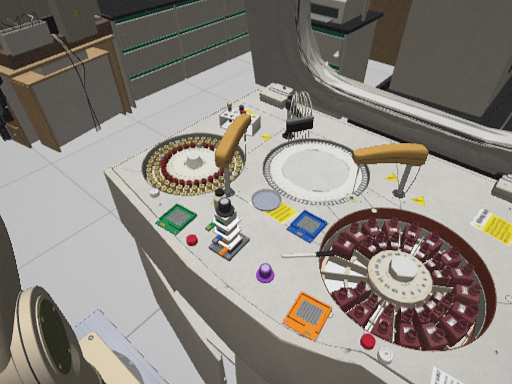

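View pics/side0.png

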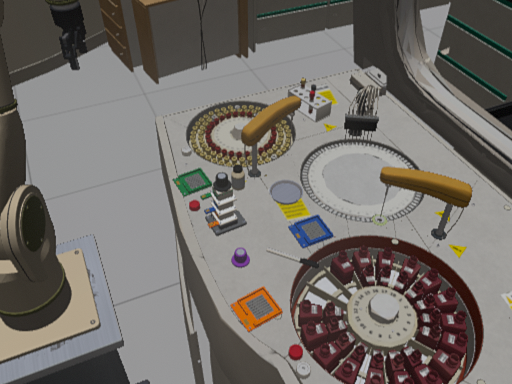

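The views show the green nest at side (193,181), the stack at (222,200), the bottle at (238,176), the dish at (286,192), the blue nest at (311,231), the orange nest at (257,307), the marker at (290,257), and the purple decoy at (240,257). Probe arms hang at (255,150) and (430,190).

```bash
cat > h.py <<'E'
import numpy as np,cv2
from workcell import manip,eyes
from scipy.spatial.transform import Rotation as R
def cloud(n,p,d,pose=None):
    c=eyes.camera_params(n)
    T=c["world_from_camera"] if n!="wrist" else pose@c["hand_eye"]
    v,u=np.mgrid[:d.shape[0],:d.shape[1]]
    X=np.stack([(u-c["cx"])/c["fx"]*d,(v-c["cy"])/c["fy"]*d,d],-1)
    W=X@T[:3,:3].T+T[:3,3]; W[d==0]=np.nan
    return W
def pose():
    o=manip.get_obs();T=np.eye(4);T[:3,:3]=R.from_quat(o["ee_rot"]).as_matrix();T[:3,3]=o["position"];return T
def wrist(name):
    T=pose();p,d=eyes.camera("wrist");cv2.imwrite(f"pics/{name}.png",p[...,::-1]);np.savez(f"pics/{name}.npz",p=p,d=d,T=T)
    return p,d,cloud("wrist",p,d,T)
E
python3 - <<'E'
from h import *
for n in ("scene","side"):
    z=np.load(f"pics/{n}0.npz");p,d=z["p"],z["d"];W=cloud(n,p,d)
    hsv=cv2.cvtColor(p,cv2.COLOR_RGB2HSV);h,s,v=[hsv[...,i] for i in range(3)]
    x,y,zz=[W[...,i] for i in range(3)]
    ws=(zz>-.02)&(zz<.3)&(x>.2)&(x<1.0)&(abs(y)<.7)
    print(n,"table z",np.nanmedian(zz[(abs(zz)<.02)&ws]))
    for nm,lo,hi in (("orange",8,18),("green",45,85),("blue",100,118),("purple",130,155)):
        m=ws&(h>=lo)&(h<=hi)&(s>120)
        k,l,st,_=cv2.connectedComponentsWithStats(m.astype(np.uint8))
        for i in range(1,k):
            if st[i,4]<12: continue
            q=W[l==i]; r=cv2.minAreaRect((q[:,:2]*1000).astype(np.float32))
            print(nm,st[i],"rect",np.round(r[0]),np.round(r[1]),round(r[2],1),"mean",q.mean(0).round(3),"z",np.percentile(q[:,2],[2,50,98]).round(3))
    # tall things near stack
    m=ws&(zz>.03);k,l,st,_=cv2.connectedComponentsWithStats(m.astype(np.uint8))
    for i in range(1,k):
        if st[i,4]<40: continue
        q=W[l==i]; print("tall",st[i],q.min(0).round(3),q.max(0).round(3))
z=np.load("pics/side0.npz");cv2.imwrite("pics/crop1.png",cv2.resize(z["p"][150:330,160:360,::-1],None,fx=4,fy=3.3333,interpolation=cv2.INTER_CUBIC))
E
```

```text
scene table z -0.0016507993975142798
orange [216 115  35  54 390] rect [658. 243.] [203.  83.] 23.8 mean [0.636 0.199 0.16 ] z [0.125 0.163 0.186]
orange [353 148  75  18 746] rect [ 875. -156.] [ 24. 204.] 42.3 mean [ 0.878 -0.162  0.155] z [0.125 0.157 0.174]
orange [218 247  11   9  47] rect [426.  45.] [25. 21.] 3.5 mean [0.426 0.04  0.029] z [0.023 0.03  0.032]
orange [283 291  49  51 946] rect [ 431. -208.] [87. 76.] 7.4 mean [ 0.427 -0.209  0.005] z [0.    0.004 0.012]
green [156 204  41  31 409] rect [434. 233.] [85. 76.] 6.5 mean [0.432 0.231 0.005] z [0.001 0.004 0.011]
green [208 223   8   8  24] rect [424.  72.] [24.  9.] 8.2 mean [0.426 0.071 0.097] z [0.094 0.098 0.1  ]
blue [287 210  40  33 462] rect [645. -59.] [88. 75.] 1.0 mean [ 0.643 -0.059  0.004] z [0.    0.004 0.011]
blue [214 235   8   9  26] rect [430.  59.] [34. 16.] 43.8 mean [0.428 0.056 0.062] z [0.04  0.063 0.065]
purple [257 265  17  18 187] rect [448. -75.] [34. 38.] 38.4 mean [ 0.445 -0.077  0.014] z [0.003 0.008 0.034]
tall [285  91  29  51 802] [0.882 0.144 0.033] [0.999 0.264 0.186]
tall [  0 102  
[... 1378 characters left out ...]
034] z [0.031 0.034 0.037]
purple [232 256  18  11  89] rect [450. -79.] [28. 40.] 65.8 mean [ 0.449 -0.08   0.009] z [0.005 0.008 0.013]
tall [ 78  32  10  21 131] [0.253 0.601 0.246] [0.286 0.637 0.299]
tall [ 64  50  16  20 158] [0.207 0.499 0.246] [0.241 0.538 0.3  ]
tall [ 241   77   91   90 2110] [0.571 0.172 0.03 ] [0.951 0.494 0.195]
tall [344  84  35  55 959] [0.884 0.142 0.043] [0.999 0.268 0.192]
tall [231 164  14  20 213] [0.528 0.148 0.03 ] [0.566 0.183 0.074]
tall [ 380  166   93   65 2309] [ 0.806 -0.23   0.03 ] [ 0.969 -0.07   0.184]
tall [ 200  172   37   55 1108] [0.413 0.029 0.03 ] [0.489 0.087 0.165]
tall [234 247  13  11 102] [ 0.439 -0.086  0.03 ] [ 0.466 -0.058  0.038]
```

View pics/crop1.png

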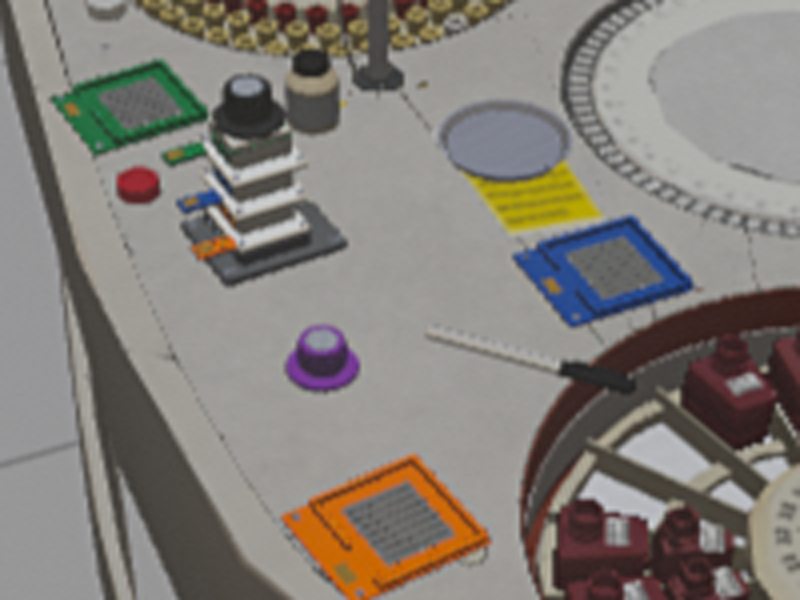

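```bash
python3 -m crank '[[[8.5,1.38,-3.24,0.2,0,0,1.44],[8.5,1.38,-3.24,0.2,0,0,1.44],[8.5,1.38,-3.24,0.2,0,0,1.44],[8.5,1.38,-3.24,0.2,0,0,1.44],[8.5,1.38,-3.24,0.2,0,0,1.44],[8.5,1.38,-3.24,0.2,0,0,1.44],[8.5,1.38,-3.24,0.2,0,0,1.44],[8.5,1.38,-3.24,0.2,0,0,1.44],[8.5,1.38,-3.24,0.2,0,0,1.44],[8.5,1.38,-3.24,0.2,0,0,1.44],[8.5,1.38,-3.24,0.2,0,0,1.44],[8.5,1.38,-3.24,0.2,0,0,1.44],[8.5,1.38,-3.24,0.2,0,0,1.44],[8.5,1.38,-3.24,0.2,0,0,1.44],[8.5,1.38,-3.24,0.2,0,0,1.44],[8.5,1.38,-3.24,0.2,0,0,1.44],[8.5,0,0,0,0,0,0]]]'
python3 - <<'E'
from h import *
p,d,W=wrist("w1");T=pose();print(T.round(3))
x,y,z=[W[...,i] for i in range(3)]
near=(abs(x-.466)<.09)&(abs(y-.057)<.09)
for a,b in ((.155,.175),(.128,.14),(.093,.106),(.118,.13),(.06,.07),(.084,.097),(.0,.05)):
    m=near&(z>a)&(z<b)
    if m.sum()>8:
        q=W[m];r=cv2.minAreaRect((q[:,:2]*1000).astype(np.float32));print(a,b,m.sum(),np.round(r[0],1),np.round(r[1],1),round(r[2],1),q.mean(0).round(4))
# dish, post from fixed cameras
for n in ("scene","side"):
    s=np.load(f"pics/{n}0.npz");V=cloud(n,s["p"],s["d"]);f=s["p"].astype(int)
    m=(V[...,2]>.0025)&(V[...,2]<.02)&(V[...,0]>.55)&(V[...,0]<.75)&(V[...,1]>0)&(V[...,1]<.16)
    k,l,st,_=cv2.connectedComponentsWithStats(m.astype(np.uint8));i=1+np.argmax(st[1:,4]);q=V[l==i]
    c,r=cv2.minEnclosingCircle((q[:,:2]*1000).astype(np.float32));print(n,"dish",st[i],c,r)
    for lo in (.03,.08,.12,.15):
        m=(V[...,2]>lo)&(V[...,2]<lo+.03)&(V[...,0]>.5)&(V[...,0]<.8)&(V[...,1]>.05)&(V[...,1]<.3)
        if m.any(): print(n,lo,V[m].min(0).round(3),V[m].max(0).round(3))
E
```

```text
clock: 2.22
position: [0.4663, 0.054, 0.2633]
ee_rot: [0.002, 1.0, -0.0, -0.0]
ft_force: [0.3, 0.9, 0.9]
grip_width: 0.995
grasp_force: 0.0
[[-1.     0.003 -0.     0.466]
 [ 0.003  1.     0.     0.056]
 [ 0.     0.    -1.     0.263]
 [ 0.     0.     0.     1.   ]]
0.155 0.175 777 [462.6  60.7] [28.  27.8] 81.1 [0.462  0.0607 0.1601]
0.128 0.14 677 [461.3  60.6] [39.5 43.7] 4.1 [0.4554 0.0602 0.1333]
0.093 0.106 1069 [450.7  59.9] [74.6 56.1] 3.9 [0.4455 0.0642 0.099 ]
0.118 0.13 133 [462.7  59.5] [41.1 38.2] 3.8 [0.4474 0.0593 0.1239]
0.06 0.07 409 [428.3  58.3] [29.8 54.1] 4.4 [0.4317 0.0556 0.0648]
0.084 0.097 34 [450.2  59.9] [73.7 56.1] 3.9 [0.4425 0.0603 0.0964]
0.0 0.05 8117 [466.8  57. ] [180.  178.3] 90.0 [0.4589 0.0534 0.0027]
scene dish [251 188  31  23 408] (652.3947143554688, 89.93502807617188) 47.41794967651367
scene 0.03 [0.527 0.157 0.03 ] [0.75  0.257 0.06 ]
scene 0.08 [0.577 0.193 0.08 ] [0.752 0.259 0.11 ]
scene 0.12 [0.57  0.174 0.12 ] [0.754 0.254 0.15 ]
scene 0.15 [0.572 0.175 0.15 ] [0.773 0.27  0.18 ]
side dish [268 177  39  41 775] (649.5026245117188, 77.98755645751953) 78.7620849609375
side 0.03 [0.528 0.148 0.03 ] [0.752 0.261 0.06 ]
side 0.08 [0.578 0.193 0.081] [0.751 0.26  0.109]
side 0.12 [0.572 0.173 0.12 ] [0.757 0.255 0.15 ]
side 0.15 [0.571 0.172 0.15 ] [0.772 0.273 0.18 ]
```

View pics/w1.png

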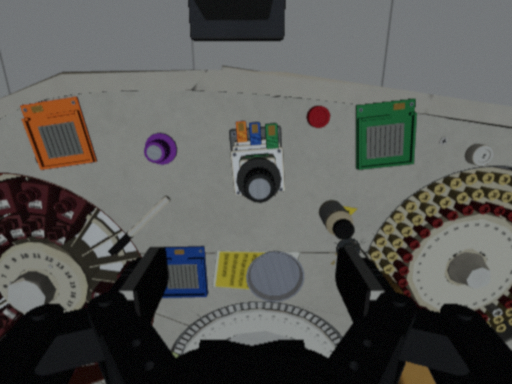

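```bash
cat > nests.py <<'E'
from h import *
def nests(f):
    s=np.load(f);p,d,T=s["p"],s["d"],s["T"];W=cloud("wrist",p,d,T)
    hsv=cv2.cvtColor(p,cv2.COLOR_RGB2HSV);h,sa=hsv[...,0],hsv[...,1]
    for nm,lo,hi in (("orange",8,18),("green",45,85),("blue",100,118)):
        m=(h>=lo)&(h<=hi)&(sa>110)&(abs(W[...,2])<.03)
        k,l,st,_=cv2.connectedComponentsWithStats(m.astype(np.uint8))
        if k<2: continue
        i=1+np.argmax(st[1:,4]);q=W[l==i];r=cv2.minAreaRect((q[:,:2]*1000).astype(np.float32))
        (w,hh),a=r[1],r[2]
        if w<hh: a-=90
        if a>90:a-=180
        c=np.array(r[0])+9*np.array([np.cos(np.radians(a)),np.sin(np.radians(a))])
        print(nm,st[i],np.round(r[1],1),"yaw",round(a,1),"pocket",c.round(1),"z",np.percentile(q[:,2],[2,50,98]).round(4))
if __name__=="__main__":
    import sys;nests(sys.argv[1])
E
python3 nests.py pics/w1.npz
python3 - <<'E'
from h import *
s=np.load("pics/w1.npz");W=cloud("wrist",s["p"],s["d"],s["T"])
sub=W[235:310,235:315];f=(sub[...,2]>.008)&(sub[...,2]<.02)
q=sub[f];c,r=cv2.minEnclosingCircle((q[:,:2]*1000).astype(np.float32));print("dish rim",c,r,len(q))
sub=W[190:250,310:365];f=(sub[...,2]>.05)&(sub[...,2]<.08);print("bottle cap",sub[f].mean(0),sub[f].min(0),sub[f].max(0))
E
```

```text
orange [  20   97   77   73 2736] [88.2 86.3] yaw 7.4 pocket [ 442.5 -209.4] z [0.0027 0.0049 0.0125]
green [ 356   99   60   70 2375] [85.4 76.2] yaw 6.2 pocket [445.1 234.9] z [0.0025 0.0044 0.0118]
blue [ 163  247   45   51 1168] [94.9 70.2] yaw 0.7 pocket [660.7 -54.4] z [0.003  0.0049 0.0123]
dish rim (653.0093994140625, 89.00807189941406) 45.970462799072266 487
bottle cap [0.54304871 0.16758575 0.06361578] [0.52989191 0.15304669 0.05000585] [0.58348066 0.20218503 0.07261672]
```

```bash
python3 -m crank '[[[8.5,-0.15,0.25,-2,0,0,2],[8.5,-0.15,0.25,-2,0,0,2],[8.5,0,0,-2,0,0,0],[8.5,0,0,-2,0,0,0],[8.5,0,0,-2,0,0,0],[8.5,0,0,-1,0,0,0],[8.5,0,0,0,0,0,0],[8.5,0,0,0,0,0,0]]]' 30
python3 -c "
from h import *;T=pose();print(T.round(4))"
```

```text
clock: 3.28
position: [0.4631, 0.0619, 0.154]
ee_rot: [-0.035, 0.999, 0.0, 0.0]
ft_force: [0.1, 0.6, 0.6]
grip_width: 0.996
grasp_force: 0.0
[[-9.976e-01 -6.940e-02  9.000e-04  4.631e-01]
 [-6.940e-02  9.976e-01  5.000e-04  6.190e-02]
 [-9.000e-04  4.000e-04 -1.000e+00  1.540e-01]
 [ 0.000e+00  0.000e+00  0.000e+00  1.000e+00]]
```

```bash
python3 -m crank '[[[8.5,0,-0.1,-1,0,0,0],[8.5,0,0,-0.8,0,0,0],[4,0,0,0,0,0,0],[2,0,0,0,0,0,0],[2,0,0,0,0,0,0],[2,0,0,0,0,0,0],[2,0,0,0,0,0,0],[2,0,0,0,0,0,0]]]' 30
python3 -m crank '[[[2,0,0,0,0,0,0],[2,0,0,0.5,0,0,0],[2,0,0,0.5,0,0,0],[2,0,0,2,0,0,0],[2,0,0,2,0,0,0],[2,0,0,2,0,0,0],[2,0,0,0,0,0,0]]]'
```

```text
clock: 4.28
position: [0.4631, 0.0607, 0.1357]
ee_rot: [-0.035, 0.999, 0.0, 0.0]
ft_force: [-0.5, -0.5, 4.9]
grip_width: 0.318
grasp_force: 29.8
clock: 5.15
position: [0.4635, 0.0607, 0.2065]
ee_rot: [-0.035, 0.999, 0.0, 0.001]
ft_force: [-0.1, -0.5, -0.7]
grip_width: 0.321
grasp_force: 29.6
```

```bash
python3 -m crank '[[[2,2.4,0.33,0,0,0,0],[2,4.2,0.57,-0.5,0,0,0],[2,4.2,0.57,-1.5,0,0,0],[2,4.2,0.57,-2,0,0,0],[2,3,0.4,-2,0,0,0],[2,1,0.15,-2,0,0,0],[2,0,0,-3,0,0,0],[2,0,0,-3,0,0,0],[2,0,0,-2,0,0,0],[2,0,0,-1.5,0,0,0],[2,0,0,0,0,0,0],[2,0,0,0,0,0,0]]]'
python3 -m crank '[[[2,0,0,-0.5,0,0,0],[2,0,0,-0.5,0,0,0],[2,0,0,-0.4,0,0,0],[2,0,0,-0.1,0,0,0],[2,0,0,0,0,0,0],[2,0,0,0,0,0,0]]]'
```

```text
clock: 6.65
position: [0.6535, 0.0866, 0.0313]
ee_rot: [-0.035, 0.999, 0.0, 0.001]
ft_force: [0.0, -0.3, -0.9]
grip_width: 0.316
grasp_force: 29.6
clock: 7.4
position: [0.6529, 0.0865, 0.0155]
ee_rot: [-0.035, 0.999, 0.0, 0.0]
ft_force: [-0.5, -0.0, -0.8]
grip_width: 0.317
grasp_force: 29.6
```

```bash
python3 -m crank '[[[2,0,0,-0.1,0,0,0],[2,0,0,-0.1,0,0,0],[2,0,0,0,0,0,0]]]'
python3 -m crank '[[[3.5,0,0,0,0,0,0],[5,0,0,0,0,0,0],[5,0,0,0,0,0,0],[5,0,0,0,0,0,0],[5.5,0,0,1,0,0,0],[5.5,0,0,2,0,0,0],[8.5,0,0,4,0,0,0],[8.5,0,0,4,0,0,0],[8.5,0,0,4,0,0,0],[8.5,0,0,4,0,0,0],[8.5,-2,0,0,0,0,0],[8.5,-4,-0.5,0,0,0,0],[8.5,-4,-0.5,0,0,0,0],[8.5,-4,-0.5,0,0,0,0],[8.5,-4,-0.5,0,0,0,0],[8.5,-1,-0.5,0,0,0,0],[8.5,0,0,0,0,0,0]]]'
python3 - <<'E'
from h import *
p,d,W=wrist("w2");x,y,z=[W[...,i] for i in range(3)]
def rr(t,m):
    q=W[m];r=cv2.minAreaRect((q[:,:2]*1000).astype(np.float32));print(t,m.sum(),np.round(r[0],1),np.round(r[1],1),round(r[2],1),q.mean(0).round(4))
near=(abs(x-.463)<.07)&(abs(y-.06)<.07)
for a,b in ((.1265,.14),(.12,.1265),(.093,.106),(.06,.07)): rr((a,b),near&(z>a)&(z<b))
nd=(abs(x-.653)<.05)&(abs(y-.089)<.05)
for a,b in ((.032,.05),(.008,.02)): rr(("dish",a),nd&(z>a)&(z<b))
E
python3 nests.py pics/w2.npz
```

```text
clock: 7.78
position: [0.6529, 0.0865, 0.0138]
ee_rot: [-0.035, 0.999, 0.0, 0.0]
ft_force: [-2.0, -0.6, 4.7]
grip_width: 0.315
grasp_force: 30.0
clock: 9.9
position: [0.4632, 0.0613, 0.2046]
ee_rot: [-0.034, 0.999, 0.001, 0.001]
ft_force: [-0.2, -0.2, 0.6]
grip_width: 0.994
grasp_force: 0.0
(0.1265, 0.14) 1032 [462.5  60.8] [37.4 33.8] 3.8 [0.4622 0.0604 0.1277]
(0.12, 0.1265) 1062 [462.9  60.7] [39.8 36. ] 4.2 [0.4604 0.0607 0.1255]
(0.093, 0.106) 1786 [450.5  59.8] [74.3 56. ] 4.1 [0.4476 0.0639 0.0991]
(0.06, 0.07) 624 [428.9  58.7] [31.1 55.1] 3.5 [0.4321 0.0555 0.0649]
('dish', 0.032) 352 [651.6  86.6] [28.2 27.2] 40.2 [0.6502 0.0861 0.0377]
('dish', 0.008) 1019 [652.8  89.1] [90.4 90.2] 51.1 [0.6549 0.0882 0.0115]
orange [   0   82   64   83 2664] [88.4 76.1] yaw 8.1 pocket [ 442.2 -204.1] z [0.0028 0.0049 0.0124]
green [ 364  116   74   75 3182] [85.5 77. ] yaw 5.9 pocket [444.9 234.9] z [0.0027 0.0045 0.0119]
blue [152 264  33  57 868] [95.5 43.7] yaw 0.6 pocket [660.3 -41.3] z [0.0032 0.005  0.0122]
```

View pics/w2.png

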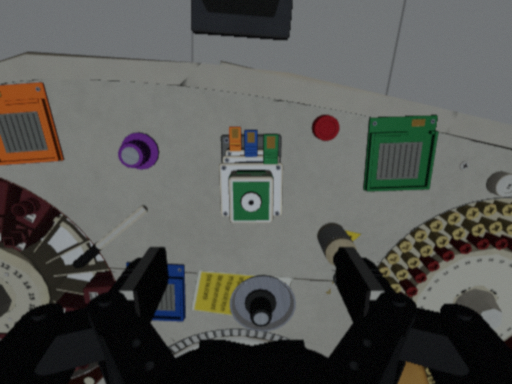

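```bash
python3 -m crank '[[[8.5,0,0,-2,0,0,0],[8.5,0,0,-3,0,0,0],[8.5,0,0,-3,0,0,0],[8.5,0,0,-1.5,0,0,0],[8.5,0,-0.05,-0.8,0,0,0],[8.5,0,0,0,0,0,0],[5,0,0,0,0,0,0],[3,0,0,0,0,0,0],[3,0,0,0,0,0,0],[3,0,0,0,0,0,0],[3,0,0,0,0,0,0]]]' 30
python3 -m crank '[[[3,0,0,0.3,0,0,0],[3,0,0,0.5,0,0,0],[3,0,0,0.7,0,0,0],[3,0,0,1.5,0,0,0],[3,0,0,2,0,0,0],[3,0,0,1,0,0,0],[3,0,0,0,0,0,0]]]'
python3 - <<'E'
from h import *
p,d=eyes.camera("side");cv2.imwrite("pics/s1.png",cv2.resize(p[130:280,150:350,::-1],None,fx=3,fy=3))
E
```

```text
clock: 11.32
position: [0.4631, 0.061, 0.1009]
ee_rot: [-0.035, 0.999, 0.0, 0.0]
ft_force: [-1.0, -1.4, 5.8]
grip_width: 0.416
grasp_force: 32.3
clock: 12.2
position: [0.4632, 0.0612, 0.1612]
ee_rot: [-0.035, 0.999, 0.0, 0.001]
ft_force: [-0.7, -0.3, -0.9]
grip_width: 0.415
grasp_force: 31.5
```

View pics/s1.png

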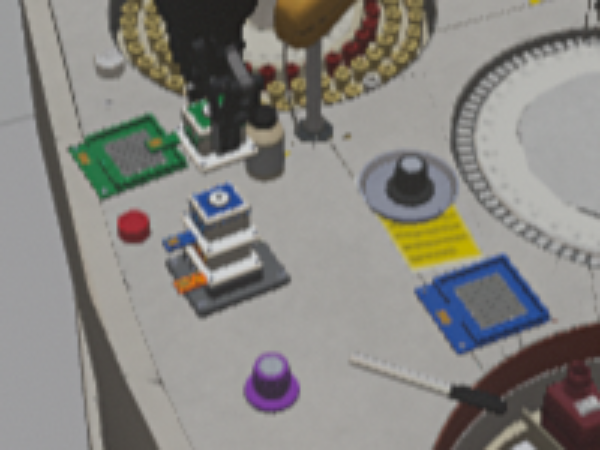

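```bash
python3 -m crank '[[[3,0,1.4,0,0,0,0.5],[3,-0.3,3,0,0,0,0.5],[3,-0.4,3.5,-0.5,0,0,0.5],[3,-0.4,3.5,-1,0,0,0.5],[3,-0.4,3,-1.5,0,0,0.5],[3,-0.3,2,-2,0,0,0],[3,0,1,-2,0,0,0],[3,0,0,-2,0,0,0],[3,0,0,-1.5,0,0,0],[3,0,0,-0.8,0,0,0],[3,0,0,0,0,0,0],[3,0,0,0,0,0,0]]]'
python3 - <<'E'
from h import *
p,d,W=wrist("w3");print(pose().round(4))
E
python3 nests.py pics/w3.npz
```

```text
clock: 13.75
position: [0.4452, 0.2352, 0.0479]
ee_rot: [-0.056, 0.998, 0.0, 0.0]
ft_force: [0.1, -0.6, -0.9]
grip_width: 0.416
grasp_force: 31.5
[[-9.937e-01 -1.123e-01  9.000e-04  4.452e-01]
 [-1.123e-01  9.937e-01  8.000e-04  2.352e-01]
 [-1.000e-03  7.000e-04 -1.000e+00  4.800e-02]
 [ 0.000e+00  0.000e+00  0.000e+00  1.000e+00]]
orange [467 336   6   4   8] [4.4 0.7] yaw 79.6 pocket [552.  454.1] z [-0.0227 -0.0208 -0.0195]
green [ 193  140  120  105 5105] [69.9 76.8] yaw -84.1 pocket [428.6 224.8] z [0.0031 0.0046 0.012 ]
blue [ 16 192   3   2   3] [0.3 1.5] yaw -66.7 pocket [443.9  78.4] z [0.0143 0.016  0.0176]
```

View pics/w3.png

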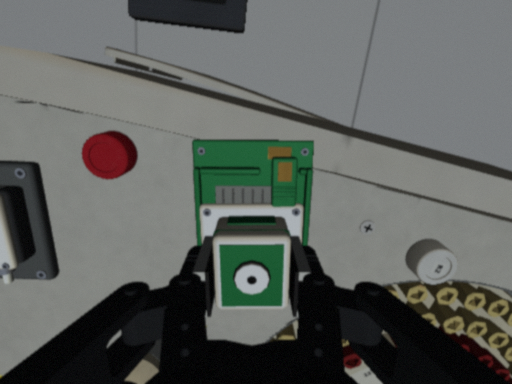

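```bash
python3 -m crank '[[[3,0,0,-1,0,0,0],[3,0,0,-1,0,0,0],[3,0,0,-0.5,0,0,0],[3,0,0,-0.4,0,0,0],[3,0,0,-0.3,0,0,0],[3,0,0,-0.1,0,0,0],[3,0,0,0,0,0,0],[3,0,0,0,0,0,0]]]'
```

```text
clock: 14.8
position: [0.4449, 0.2351, 0.0145]
ee_rot: [-0.056, 0.998, 0.0, 0.0]
ft_force: [0.2, 0.4, -2.6]
grip_width: 0.415
grasp_force: 31.5
```

```bash
python3 -m crank '[[[3,0,0,-0.1,0,0,0],[3,0,0,-0.05,0,0,0],[3,0,0,0,0,0,0]]]'; python3 -m crank '[[[3,0,0,-0.05,0,0,0],[3,0,0,0,0,0,0]]]'
```

```text
clock: 15.18
position: [0.4448, 0.235, 0.0129]
ee_rot: [-0.056, 0.998, 0.0, -0.0]
ft_force: [-0.8, 0.1, 2.0]
grip_width: 0.411
grasp_force: 31.8
clock: 15.42
position: [0.4448, 0.235, 0.0129]
ee_rot: [-0.056, 0.998, 0.0, -0.0]
ft_force: [-2.8, -3.3, 8.6]
grip_width: 0.416
grasp_force: 32.7
```

```bash
python3 -m crank '[[[4,0,0,0.05,0,0,0],[5,0,0,0,0,0,0],[5,0,0,0,0,0,0],[5,0,0,0,0,0,0],[5,0,0,1,0,0,0],[5,0,0,2,0,0,0],[8.5,0,0,3,0,0,0],[8.5,0,0,3,0,0,0],[8.5,0,0,3,0,0,0],[8.5,0,0,3,0,0,0],[8.5,0,0,0,0,0,0]]]'
python3 - <<'E'
from h import *
p,d,W=wrist("w4");x,y,z=[W[...,i] for i in range(3)]
n=(abs(x-.445)<.07)&(abs(y-.235)<.06)
for a,b in ((.036,.06),(.03,.0395),(.008,.014)):
    m=n&(z>a)&(z<b);q=W[m];r=cv2.minAreaRect((q[:,:2]*1000).astype(np.float32));print(a,m.sum(),np.round(r[0],1),np.round(r[1],1),round(r[2],1),np.median(q[:,2]).round(4))
cv2.imwrite("pics/w4c.png",cv2.resize(p[80:300,150:400,::-1],None,fx=2.5,fy=2.5))
E
```

```text
clock: 16.8
position: [0.446, 0.2357, 0.1657]
ee_rot: [-0.056, 0.998, 0.001, 0.002]
ft_force: [0.1, -1.0, -0.1]
grip_width: 0.998
grasp_force: 0.0
0.036 1424 [444.5 234.8] [39.3 35.8] 7.1 0.0385
0.03 1223 [444.4 234.8] [39.5 35.9] 7.1 0.0382
0.008 2193 [436.9 234.8] [84.1 76.2] 5.8 0.011
```

View pics/w4c.png

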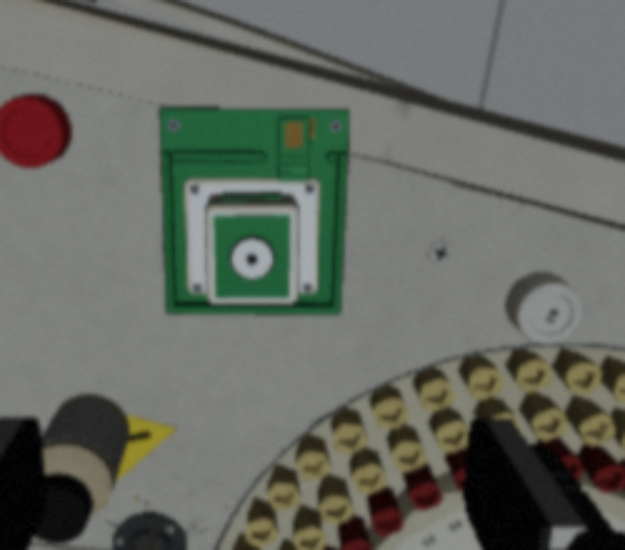

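```bash
python3 -m crank '[[[8.5,0.1,-1.4,0,0,0,-0.5],[8.5,0.3,-3,0,0,0,-0.5],[8.5,0.4,-3.5,0,0,0,-0.5],[8.5,0.4,-3.5,0,0,0,-0.5],[8.5,0.4,-3,0,0,0,-0.5],[8.5,0.2,-2,-1,0,0,0],[8.5,0,-1,-1,0,0,0],[8.5,0,0,-1.5,0,0,0],[8.5,0,0,0,0,0,0],[8.5,0,0,0,0,0,0]]]'
python3 - <<'E'
from h import *
p,d,W=wrist("w5");x,y,z=[W[...,i] for i in range(3)];print(pose().round(4))
n=(abs(x-.463)<.06)&(abs(y-.06)<.05)
for a,b in ((.085,.1),(.06,.07)):
    m=n&(z>a)&(z<b);q=W[m];r=cv2.minAreaRect((q[:,:2]*1000).astype(np.float32));print(a,m.sum(),np.round(r[0],1),np.round(r[1],1),round(r[2],1),np.median(q[:,2]).round(4))
E
```

```text
clock: 18.1
position: [0.4628, 0.0617, 0.1279]
ee_rot: [-0.035, 0.999, -0.0, -0.0]
ft_force: [0.2, -0.2, 0.2]
grip_width: 0.994
grasp_force: 0.0
[[-9.975e-01 -7.010e-02  3.000e-04  4.630e-01]
 [-7.010e-02  9.975e-01  1.000e-04  6.160e-02]
 [-3.000e-04  1.000e-04 -1.000e+00  1.281e-01]
 [ 0.000e+00  0.000e+00  0.000e+00  1.000e+00]]
0.085 3034 [462.7  60.8] [39.2 36.1] 4.1 0.0925
0.06 2385 [450.8  59.9] [74.8 56.1] 4.2 0.0651
```

```bash
python3 -m crank '[[[8.5,0,-0.08,-2,0,0,0],[8.5,0,0,-2,0,0,0],[8.5,0,0,-1.5,0,0,0],[8.5,0,0,-0.6,0,0,0],[8.5,0,0,0,0,0,0],[5,0,0,0,0,0,0],[3,0,0,0,0,0,0],[3,0,0,0,0,0,0],[3,0,0,0,0,0,0],[3,0,0,0,0,0,0]]]' 30
python3 -m crank '[[[3,0,0,0.3,0,0,0],[3,0,0,0.5,0,0,0],[3,0,0,0.7,0,0,0],[3,0,0,1.5,0,0,0],[3,0,0,2,0,0,0],[3,0,0,1,0,0,0],[3,0,0,0,0,0,0]]]'
```

```text
clock: 19.4
position: [0.4631, 0.0603, 0.0673]
ee_rot: [-0.035, 0.999, 0.0, 0.0]
ft_force: [-0.5, 0.0, 6.4]
grip_width: 0.417
grasp_force: 31.5
clock: 20.27
position: [0.4632, 0.0604, 0.1276]
ee_rot: [-0.035, 0.999, 0.0, 0.001]
ft_force: [0.1, -0.4, -1.4]
grip_width: 0.419
grasp_force: 30.8
```

```bash
python3 - <<'E'
from h import *
s=np.load("pics/side0.npz");V=cloud("side",s["p"],s["d"])
for X,Y,t in ((.656,-.06,"blue"),(.442,-.206,"orange")):
    for R_ in (.06,.08,.1,.13):
        m=(abs(V[...,0]-X)<R_)&(abs(V[...,1]-Y)<R_)&(V[...,2]>.016);q=V[m]
        print(t,R_,m.sum(),(q.max(0).round(3),q.min(0).round(3)) if m.any() else "")
E
python3 -m crank '[[[3,1.5,-1,0,0,0,0],[3,3,-1.8,0,0,0,-0.7],[3,4,-2.5,0,0,0,-0.7],[3,4,-2.5,-0.5,0,0,-0.7],[3,3.5,-2.2,-1,0,0,-0.7],[3,2.2,-1.4,-1,0,0,-0.5],[3,1,-0.6,-1.5,0,0,0],[3,0,0,-1.5,0,0,0],[3,0,0,-1,0,0,0],[3,0,0,0,0,0,0],[3,0,0,0,0,0,0]]]'
python3 - <<'E'
from h import *
p,d,W=wrist("w6");print(pose().round(4))
E
python3 nests.py pics/w6.npz
```

```text
blue 0.06 4 (array([ 0.688, -0.027,  0.017]), array([ 0.636, -0.098,  0.016]))
blue 0.08 4 (array([ 0.688, -0.027,  0.017]), array([ 0.636, -0.098,  0.016]))
blue 0.1 4 (array([ 0.688, -0.027,  0.017]), array([ 0.636, -0.098,  0.016]))
blue 0.13 5 (array([0.688, 0.054, 0.017]), array([ 0.636, -0.098,  0.016]))
orange 0.06 0 
orange 0.08 0 
orange 0.1 0 
orange 0.13 121 (array([ 0.475, -0.076,  0.038]), array([ 0.441, -0.336,  0.016]))
clock: 21.65
position: [0.6549, -0.0594, 0.0625]
ee_rot: [-0.006, 1.0, 0.0, 0.0]
ft_force: [0.2, -0.1, 0.1]
grip_width: 0.415
grasp_force: 30.8
[[-9.999e-01 -1.200e-02  1.100e-03  6.551e-01]
 [-1.200e-02  9.999e-01  3.000e-04 -5.950e-02]
 [-1.100e-03  3.000e-04 -1.000e+00  6.270e-02]
 [ 0.000e+00  0.000e+00  0.000e+00  1.000e+00]]
orange [156 354   2   3   4] [0.2 7. ] yaw -32.8 pocket [ 818.3 -153. ] z [-0.016  -0.0117 -0.0086]
green [452 207   2   2   2] [1.6 0. ] yaw -84.1 pocket [646.1  66. ] z [0.0212 0.0219 0.0226]
blue [ 198  141  112  104 4514] [77.1 75.1] yaw 89.9 pocket [641.9 -49.5] z [0.0031 0.0045 0.0119]
```

View pics/w6.png

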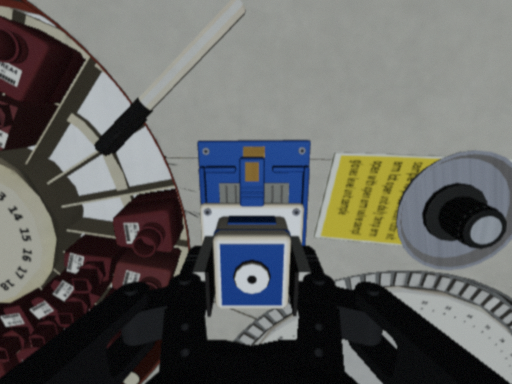

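```bash
python3 -m crank '[[[3,0.15,0.05,-1,0,0,0],[3,0,0,-1.5,0,0,0],[3,0,0,-1,0,0,0],[3,0,0,-0.6,0,0,0],[3,0,0,-0.4,0,0,0],[3,0,0,-0.2,0,0,0],[3,0,0,-0.15,0,0,0],[3,0,0,0,0,0,0],[3,0,0,0,0,0,0]]]'; python3 -m crank '[[[3,0,0,-0.1,0,0,0],[3,0,0,0,0,0,0]]]'
```

```text
clock: 22.82
position: [0.6564, -0.0593, 0.0135]
ee_rot: [-0.006, 1.0, 0.0, 0.0]
ft_force: [0.7, 0.5, -0.2]
grip_width: 0.408
grasp_force: 30.8
clock: 23.08
position: [0.6564, -0.0593, 0.0134]
ee_rot: [-0.006, 1.0, 0.0, 0.0]
ft_force: [-4.9, 0.6, 8.2]
grip_width: 0.414
grasp_force: 31.9
```

Contact at the expected height; release and retreat to the stack.

```bash
python3 -m crank '[[[4,0,0,0.05,0,0,0],[5,0,0,0,0,0,0],[5,0,0,0,0,0,0],[5,0,0,0,0,0,0],[5,0,0,1,0,0,0],[5,0,0,2,0,0,0],[8.5,0,0,3,0,0,0],[8.5,0,0,3,0,0,0],[8.5,0,0,2,0,0,0],[8.5,0,0,1,0,0,0],[8.5,0,0,0,0,0,0]]]'
cat > chk.py <<'E'
from h import *
import sys
n,X,Y,lv=sys.argv[1],float(sys.argv[2]),float(sys.argv[3]),eval(sys.argv[4])
p,d,W=wrist(n);x,y,z=[W[...,i] for i in range(3)];print(pose()[:3,3].round(4))
k=(abs(x-X)<.07)&(abs(y-Y)<.06)
for a,b in lv:
    m=k&(z>a)&(z<b)
    if m.sum()<5: continue
    q=W[m];r=cv2.minAreaRect((q[:,:2]*1000).astype(np.float32));print(a,m.sum(),np.round(r[0],1),np.round(r[1],1),round(r[2],1),np.median(q[:,2]).round(4))
E
python3 chk.py w7 .656 -.059 '((.034,.05),(.008,.014))'
python3 -m crank '[[[8.5,-1.5,1,0,0,0,0],[8.5,-3,1.8,0,0,0,0.7],[8.5,-4,2.5,0,0,0,0.7],[8.5,-4,2.5,0,0,0,0.7],[8.5,-3.5,2.2,-1,0,0,0.7],[8.5,-2.2,1.4,-1.5,0,0,0.5],[8.5,-1.1,0.6,-1.5,0,0,0],[8.5,0,0,0,0,0,0],[8.5,0,0,0,0,0,0]]]'
python3 chk.py w8 .463 .06 '((.05,.07),(.026,.036))'
```

```text
clock: 24.45
position: [0.6564, -0.0593, 0.1332]
ee_rot: [-0.006, 1.0, 0.0, 0.0]
ft_force: [0.3, 0.1, -0.1]
grip_width: 0.992
grasp_force: 0.0
[ 0.656  -0.0592  0.1323]
0.034 1819 [656.  -59.3] [39.1 36. ] 0.6 0.0385
0.008 2678 [648.7 -57.8] [84.2 76.3] 0.9 0.011
clock: 25.62
position: [0.4638, 0.0603, 0.093]
ee_rot: [-0.034, 0.999, -0.0, 0.0]
ft_force: [1.3, -0.3, 0.9]
grip_width: 0.994
grasp_force: 0.0
[0.464  0.0602 0.0932]
0.05 3103 [462.9  60.8] [39.9 36.1] 4.1 0.0585
0.026 2407 [450.8  60. ] [73.9 56.5] 3.0 0.0311
```

View pics/w7.png

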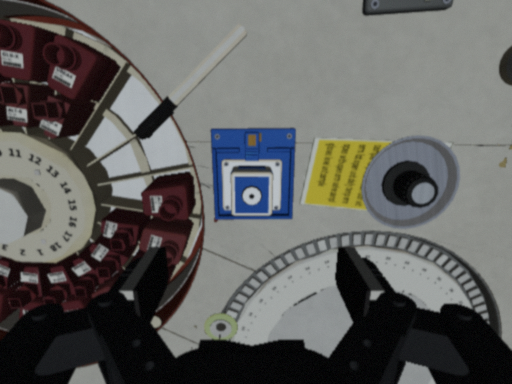

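Blue lies flat in its pocket, with its tongue in the notch (pixel 252,140). Next is orange.

```bash
python3 -m crank '[[[8.5,-0.1,0.05,-2,0,0,0],[8.5,0,0,-2,0,0,0],[8.5,0,0,-1.4,0,0,0],[8.5,0,0,-0.6,0,0,0],[8.5,0,0,0,0,0,0],[5,0,0,0,0,0,0],[3,0,0,0,0,0,0],[3,0,0,0,0,0,0],[3,0,0,0,0,0,0],[3,0,0,0,0,0,0]]]' 30
python3 -m crank '[[[3,0,0,0.3,0,0,0],[3,0,0,0.5,0,0,0],[3,0,0,0.7,0,0,0],[3,0,0,1.5,0,0,0],[3,0,0,2,0,0,0],[3,0,0,1.5,0,0,0],[3,0,0,0,0,0,0]]]'
```

```text
clock: 26.92
position: [0.4627, 0.0614, 0.0333]
ee_rot: [-0.035, 0.999, 0.0, 0.0]
ft_force: [-1.5, 0.6, 5.6]
grip_width: 0.415
grasp_force: 31.1
clock: 27.8
position: [0.4631, 0.0615, 0.0992]
ee_rot: [-0.035, 0.999, 0.001, 0.001]
ft_force: [0.1, 0.4, -1.4]
grip_width: 0.417
grasp_force: 30.4
```

```bash
python3 -m crank '[[[3,-0.2,-2,0,0,0,0.5],[3,-0.4,-4,0,0,0,0.8],[3,-0.4,-5,0,0,0,0.8],[3,-0.4,-5,0,0,0,0.8],[3,-0.4,-5,0,0,0,0.8],[3,-0.3,-3.5,-0.5,0,0,0],[3,-0.1,-1.7,-1,0,0,0],[3,0,-0.7,-1.2,0,0,0],[3,0,0,-1,0,0,0],[3,0,0,0,0,0,0],[3,0,0,0,0,0,0]]]'
python3 - <<'E'
from h import *
p,d,W=wrist("w9");print(pose().round(4))
E
python3 nests.py pics/w9.npz
```

```text
clock: 29.18
position: [0.4406, -0.2071, 0.061]
ee_rot: [-0.067, 0.998, 0.0, 0.0]
ft_force: [0.1, 0.6, 0.4]
grip_width: 0.415
grasp_force: 30.4
[[-9.909e-01 -1.343e-01  5.000e-04  4.407e-01]
 [-1.343e-01  9.909e-01  2.000e-04 -2.073e-01]
 [-5.000e-04  2.000e-04 -1.000e+00  6.110e-02]
 [ 0.000e+00  0.000e+00  0.000e+00  1.000e+00]]
orange [ 196  139  114  106 4675] [76.1 77.8] yaw -82.4 pocket [ 428.  -217.1] z [0.003  0.0045 0.0119]
```

View pics/w9.png

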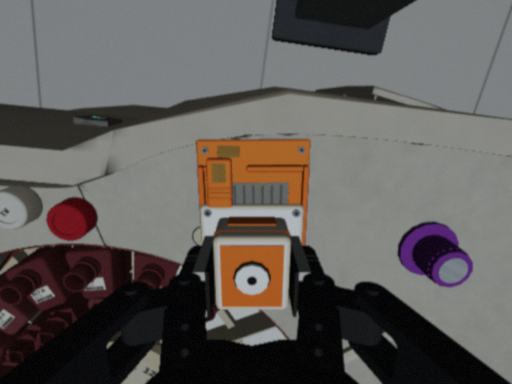

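```bash
python3 -m crank '[[[3,0,0.07,-1,0,0,0],[3,0,0,-1.5,0,0,0],[3,0,0,-1,0,0,0],[3,0,0,-0.6,0,0,0],[3,0,0,-0.3,0,0,0],[3,0,0,-0.2,0,0,0],[3,0,0,-0.1,0,0,0],[3,0,0,0,0,0,0],[3,0,0,0,0,0,0]]]'; python3 -m crank '[[[3,0,0,-0.1,0,0,0],[3,0,0,0,0,0,0]]]'
```

```text
clock: 30.35
position: [0.4404, -0.2071, 0.014]
ee_rot: [-0.067, 0.998, 0.0, 0.0]
ft_force: [1.0, -0.6, 0.2]
grip_width: 0.417
grasp_force: 30.4
clock: 30.6
position: [0.4405, -0.2071, 0.0133]
ee_rot: [-0.067, 0.998, 0.0, 0.0]
ft_force: [-2.6, 2.1, 7.5]
grip_width: 0.418
grasp_force: 31.4
```

```bash
python3 -m crank '[[[4,0,0,0.05,0,0,0],[5,0,0,0,0,0,0],[5,0,0,0,0,0,0],[5,0,0,0,0,0,0],[5,0,0,1,0,0,0],[5,0,0,2,0,0,0],[8.5,0,0,3,0,0,0],[8.5,0,0,3,0,0,0],[8.5,0,0,3,0,0,0],[8.5,0,0,3,0,0,0],[8.5,0,0,0,0,0,0],[8.5,0,0,0,0,0,0]]]'
python3 chk.py wa .441 -.207 '((.034,.05),(.008,.014))'
python3 - <<'E'
from h import *
p,d=eyes.camera("side");cv2.imwrite("pics/s9.png",cv2.resize(p[140:340,150:350,::-1],None,fx=3,fy=3));W=cloud("side",p,d)
m=(abs(W[...,0]-.547)<.04)&(abs(W[...,1]-.167)<.03)&(W[...,2]>.03)&(W[...,2]<.08);print("bottle",W[m].min(0),W[m].max(0))
m=(abs(W[...,0]-.653)<.04)&(abs(W[...,1]-.087)<.03)&(W[...,2]>.03);print("cap",W[m].mean(0),W[m].max(0))
E
```

```text
clock: 32.1
position: [0.4401, -0.207, 0.1632]
ee_rot: [-0.067, 0.998, 0.0, 0.0]
ft_force: [0.4, -0.1, -0.3]
grip_width: 0.996
grasp_force: 0.0
[ 0.4398 -0.207   0.1628]
0.034 1500 [ 441. -207.] [39.8 35.9] 7.2 0.0385
0.008 2221 [ 433.1 -207.2] [83.9 76.2] 7.5 0.011
bottle [0.52874563 0.15652746 0.03071108] [0.5462127  0.18343933 0.07493832]
cap [0.65637578 0.08074447 0.03809725] [0.66593767 0.09886708 0.04352904]
```

View pics/s9.png

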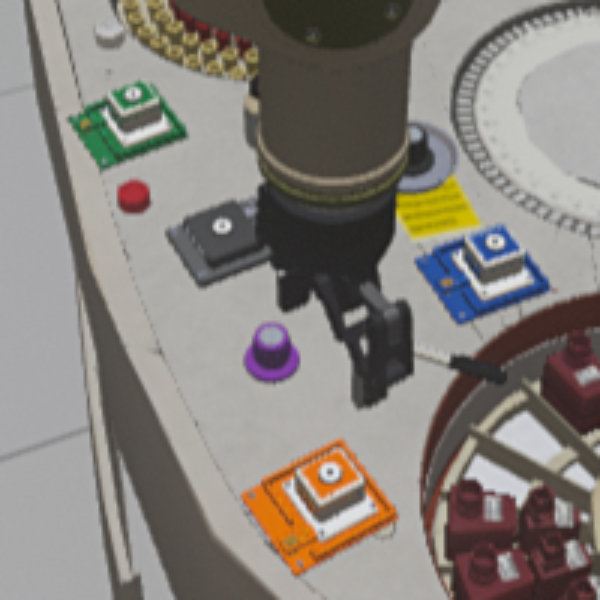

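View pics/wa.png

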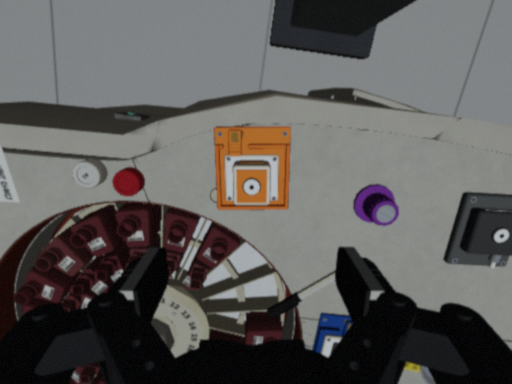

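All three electrodes are seated, the cap is in the dish, and the bottle and marker have not moved.

```bash
python3 -c "
from workcell import job;print(job.hand_in())"
```

```text
the job is handed in; nothing more can be done
None
```

The job is handed in at about 32 s of the 112 s allowed: the cap is in the steel dish, and the green, blue and orange electrodes each measured flat in their own nests, with no verdict returned.

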